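# Feed a pair of plinths from the gravity magazine to the stop

### The arm

A 6-joint arm with a two-finger parallel gripper is mounted at the origin on the work surface. World frame = base frame: x ahead of the robot, y to its left, z up, the work surface at z = 0. Lengths are in mm, angles in rad, forces in N, time in s.
With the tool pointing down it reaches from about 350 to 975 mm from the base axis. Payload 17.4 kg.
Tool frame: the origin (TCP) lies at the very end of the fingers, on their centre line; the grasp point (between the pads) lies 19 mm behind it (arm.grip_point_offset is the distance from the TCP to the grasp point, in mm); z points along the fingers, y is the line along which they close (so a half turn about z gives the same grasp; the last joint's range is limited). The gripper opens to 85 mm and grips with 20 to 120 N. Pads are 22 mm wide; open, the fingers measure 114 mm over their backs; the gripper's body (76 mm by 85 mm) begins 54 mm behind the grasp point. The pads swing forward as they close: fully open they stand 13 mm farther back than shut.
Start: joints at [-1.15, 0.116, 1.442, -0, 1.584, -0.038], TCP at [298.931, -605.205, 204.803] pointing down, gripper open.
Joint ranges: [-2.83, 2.83], [-0.83, 2.19], [0.07, 2.5], [-1.14, 4.28], [0.01, 3], [-2.97, 2.97]. Speed limits (rad/s): [1.89, 1.89, 2.22, 3.14, 3.14, 3.14].

### API

Orientations are given as a rotation vector (axis times angle).
In Python, from bench import state, camera, camera_model, arm, find_in, masks_of, spot_point gives the robot as it stands. The module is installed in compiled form; this text tells all that it offers.
- The arm moves only by the shell command python3 -m pendant 'ROWS' [FORCE]. ROWS is JSON, a list of rows, each a list of 7 numbers: the shift along the world's x, y, z each as a share of 0.3 m, from -1 to 1, then the turn, a rotation vector about the world's x, y, z each as a share of 2 rad, from -1 to 1, then the opening, from 0 (shut) to 1 (fully open). In form: [[dx, dy, dz, ax, ay, az, gripper], ...]. A call has exactly 5 rows; each row shifts and turns the commanded pose from where the row before left it; what a row does not reach is not made up. A row lasts 1/8 s, in which the tool goes at most 62.5 mm and 10.7 degrees, less where a joint would pass 70% of its speed; a pose out of reach is approached as far as the arm can. A call with a number of a shift or a turn outside -1 to 1 is refused whole. A call with a gripper value outside its range is refused whole. The fingers move at their own pace and stop on an object; FORCE is the grip in N (left out, the last holds). Time passes only in rows, so rows that do not move let the fingers close, or fill a call up. It gives the time, the measured TCP pose, the force, the opening and the grip force at its end, in the units of the state.
- state(): the state, without advancing time (a new reading comes with each control period).
- camera(name): name is "scene" or "top"; returns the picture (420x560x3 uint8, blue, green, red); there is no depth.
- camera_model(name): a dict with "K" (3x3 intrinsics, pixels), "rvec" (rotation vector, rad) and "tvec" (3), from world to camera coordinates, as OpenCV has them. Camera axes: x right, y down, z forward; pixel columns grow to the right and rows downward; lengths in mm; the calibration is good to about 2 mm. A picture is of the moment at which its call begins. camera_model takes no time and is no camera call.
- arm.job_done(): hands the job in; it is judged then, once.
Trained networks look in the newest picture that a camera, given by its name, has taken for a name from the list of things; names that differ only in an ending like _2 or _b are one class to them, and where a whole thing is asked for, a point or a joint stands for the part that bears it (a point fixed in the world has none). Each returns a list of dicts, best first, with "p" (0 to 1); they miss things now and then, are a little off and sometimes report something else, mostly with a low value. They report only what shows in the picture. A call takes as long as a camera call. They do not tell look-alikes from the thing itself.
- find_in(name, camera): "extent" ([left, top, width, height] in pixels, round what is visible of it).
- masks_of(name, camera): "region" (420x560 bool, what is visible of it) and "extent" ([left, top, width, height] in pixels, round what is visible of it).
- spot_point(name, camera): "uv" ([column, row] in pixels: a listed point, or the origin of a listed thing).
The state is a dict: "time": time; "joint_pos": joint angles; "joint_velocities": joint speeds; "tau": joint torques, N m; "tool_pos": TCP position; "tool_rot": TCP orientation; "wrist_force": force on the tool from outside, world axes, zero at the start; "ft_torque": the same for the moment, N m; "width": finger opening in mm; "grasp_force": force on a finger pad.
Only numpy, scipy, OpenCV 4.12 (cv2) and the standard library are available. Lean on these libraries where they do the work, as an engineer would, in place of code of your own. Each camera call takes 0.05 s, during which the arm holds its last target. There are 200 camera calls.

### The job

The slide of the plinth feeder was left forward under the stack. Using its red handle, draw it fully back so that a plinth drops, push that one out of the magazine, and in the same way feed a second one behind it, until the two lie tight together against the yellow stop; go by feel, because the plinths differ in length, and press firmly but so gently that the lightly clamped stop does not shift. Then leave the slide fully back, with the next plinth dropped ready in the magazine, and nothing around the feeder disturbed.

Things in the scene. Friction and masses are not known exactly. Their poses are not given: they have to be found in the camera images.
- feeder: Hand feeder for wooden plinths, fixed to the bench: plywood deck 150 x 585 mm, top 18 mm above the bench, with two rails 12 mm high along it, 103 mm apart inside, forming a lane. Origin on the bench under the middle of the magazine; +y is the feed direction (lengthways, from red handle to yellow stop), z up. Plinths fed out lie in the open lane beyond y = +45 mm.
- magazine (a point): Middle of the magazine's floor (deck top). The magazine is four aluminium corner angles, a chute 76.5 mm along y and 103 mm across x inside, its flared top 172 mm above the bench, with five plinths stacked in it. Its bottom gap lets out just one plinth at the front (+y) and lets in the slide at the rear.
- slide (a joint): Feed slide, a steel plate 12 mm thick with an upright red handle. Travel in m along feeder +y: 0 = fully back at its end stop, the nose 4 mm behind the chute and the stack dropped to the deck; 0.155 = fully forward. Nose at feeder y = -42 mm + travel. Moves with 1.5 N, 2 to 6 N under the stack; stays where left. Starts forward (0.085 to 0.145), the stack resting on it.
- slide_grip (a point): Centre of the slide's red handle bar, 78 mm above the bench, at feeder y = -255 mm + travel. The bar is 84 mm long across the lane (feeder x), 16 mm thick along the feed (y), 28 mm high (64 to 92 mm above the bench), on two small posts; it can be pinched from above across its 16 mm, or pushed from either side.
- stop (a joint): Travel (m, along feeder +y, 0 to 0.045) of the end stop, a yellow block with a black knob. It is already set where it is wanted and only lightly clamped: it holds up to about 20 N and is shoved along by more.
- stop_face (a point): Middle of the yellow stop's face that looks at the magazine, 26 mm above the bench (half-way up a plinth lying in the lane), at feeder y = 200 mm + the stop's travel.
- plinth1_centre (a point): Centre of the lowest plinth of the stack: a wooden slab 100 mm across the lane (its x), 16 mm thick, and along the feed (its y) hand-sawn to nominally 70 mm but up to 3 mm more or less, no two alike; 60 to 115 g. On the deck its centre is 26 mm above the bench, on the slide 38 mm.
- plinth2_centre (a point): Centre of the second plinth of the stack: a wooden slab 100 mm across the lane (its x), 16 mm thick, and along the feed (its y) hand-sawn to nominally 70 mm but up to 3 mm more or less, no two alike; 60 to 115 g. On the deck its centre is 26 mm above the bench, on the slide 38 mm.
- plinth3_centre (a point): Centre of the third plinth of the stack: a wooden slab 100 mm across the lane (its x), 16 mm thick, and along the feed (its y) hand-sawn to nominally 70 mm but up to 3 mm more or less, no two alike; 60 to 115 g. On the deck its centre is 26 mm above the bench, on the slide 38 mm.
- plinth4_centre (a point): Centre of the fourth plinth of the stack: a wooden slab 100 mm across the lane (its x), 16 mm thick, and along the feed (its y) hand-sawn to nominally 70 mm but up to 3 mm more or less, no two alike; 60 to 115 g. On the deck its centre is 26 mm above the bench, on the slide 38 mm.
- plinth5_centre (a point): Centre of the top plinth of the stack: a wooden slab 100 mm across the lane (its x), 16 mm thick, and along the feed (its y) hand-sawn to nominally 70 mm but up to 3 mm more or less, no two alike; 60 to 115 g. On the deck its centre is 26 mm above the bench, on the slide 38 mm.
- duck_purple: Carved duck with purple coat, 165 mm tall, 110 mm across its feet, standing beyond the stop end of the feeder. Not part of the job. Origin on its underside.
- duck_green: Carved duck with green coat, 165 mm tall, 110 mm across its feet, standing beyond the stop end of the feeder. Not part of the job. Origin on its underside.
- pot_red: Paint pot with red cap, 48 mm in diameter, 58 mm tall, beside the slide or magazine. Not part of the job. Origin on its underside.
- pot_blue: Paint pot with blue cap, as the red one. Not part of the job. Origin on its underside.
- pot_yellow: Paint pot with yellow cap, as the red one. Not part of the job. Origin on its underside.
- brush: Slim red paint brush, 175 mm long, lying along the near side of the lane. Not part of the job. Origin on its underside.
- mallet: Wooden mallet, 200 mm long, lying at the robot's front right. Not part of the job. Origin on its underside.
Mind the look-alikes: they are no part of the job. Leave any blue or purple look-alike of the part that bears plinth5_centre alone.

How it is judged:
By the outcome, as a careful person would: the job done as asked, in the order asked, and still so for the second after the job is handed in, with the robot touching nothing.
It also fails if it takes over 56 s, if anything falls off the work surface, if the arm or the gripper's body presses on something with over 40 N, if the wrist force passes 120 N, or if a joint passes its speed limit or range.

## Working session

There is one attempt and no reset: what is moved stays moved. The work goes in short steps, Python scripts to look and compute and a shell command to move; the robot and the scene stay as the last step left them, time stands still between calls to the robot, and variables do not carry over. Pictures are saved under pics/ and viewed, at most 10 in all, crops included, and the job is handed in when it is done.

```bash
mkdir -p pics; cat > h.py <<'E'
import numpy as np, cv2
from bench import *
def ray(uv,cam,z):
    m=camera_model(cam);K=np.array(m["K"],float);R=cv2.Rodrigues(np.array(m["rvec"],float))[0];t=np.array(m["tvec"],float).ravel()
    d=R.T@np.linalg.inv(K)@np.array([uv[0],uv[1],1.]);c=-R.T@t
    return c+d*(z-c[2])/d[2]
def proj(p,cam):
    m=camera_model(cam);return cv2.projectPoints(np.array(p,float).reshape(-1,1,3),np.array(m["rvec"],float),np.array(m["tvec"],float),np.array(m["K"],float),None)[0].reshape(-1,2)
E
python3 - <<'E'
from h import *
Z=dict(feeder=0,magazine=18,slide_grip=78,stop_face=26,pot_red=0,pot_blue=0,pot_yellow=0)
for c in("scene","top"):
    cv2.imwrite(f"pics/{c}0.png",camera(c))
    for n,z in Z.items():
        for r in spot_point(n,c)[:2]: print(c,n,round(r["p"],2),np.round(r["uv"]),np.round(ray(r["uv"],c,z)))
s=state();print(s)
E
```

```text
scene feeder 0.83 [288. 234.] [522.  29.   0.]
scene magazine 0.88 [287. 231.] [523.  22.  18.]
scene slide_grip 0.9 [254. 232.] [502. -86.  78.]
scene stop_face 0.88 [350. 201.] [580. 242.  26.]
scene pot_red 0.92 [310. 266.] [647. -25.   0.]
scene pot_red 0.6 [290. 239.] [539.  19.   0.]
scene pot_blue 0.59 [289. 277.] [631. -89.   0.]
scene pot_blue 0.5 [292. 224.] [499.  68.   0.]
scene pot_yellow 0.88 [269. 297.] [ 636. -173.    0.]
top feeder 0.63 [288. 220.] [529.  26.   0.]
top magazine 0.67 [287. 216.] [537.  29.  18.]
top magazine 0.52 [333. 219.] [530. -93.  18.]
top slide_grip 0.79 [336. 220.] [513. -96.  78.]
top slide_grip 0.42 [154. 171.] [642. 378.  78.]
top stop_face 0.81 [206. 201.] [573. 249.  26.]
top pot_red 0.74 [303. 172.] [664. -14.   0.]
top pot_red 0.26 [147. 220.] [525. 408.   0.]
top pot_blue 0.65 [331. 178.] [648. -91.   0.]
top pot_yellow 0.74 [362. 184.] [ 633. -176.    0.]
{'time': 0.8, 'joint_pos': array([-1.14981510e+00,  1.15952154e-01,  1.44161962e+00, -1.08093732e-05,
        1.58401186e+00, -3.78211421e-02]), 'joint_velocities': array([ 0.00028286,  0.00063498, -0.00080876, -0.00080268,  0.00020089,
        0.00019225]), 'tau': array([-5.34739404e-03, -7.31702828e+01, -6.32608938e+01, -5.13553478e-04,
        4.67362970e-04,  2.22505832e-05]), 'tool_pos': array([ 298.91268165, -605.19711023,  204.82321771]), 'tool_rot': array([ 3.05928095e+00,  7.14377989e-01, -1.39689219e-05]), 'wrist_force': array([ 0.33948076, -0.50886989,  0.14514167]), 'ft_torque': array([-0.06681769, -0.02356502, -0.03408738]), 'grasp_force': 0.0, 'width': 85.6890739212202}
```

```bash
python3 - <<'E'
import cv2
a=cv2.imread("pics/scene0.png");b=cv2.imread("pics/top0.png")
cv2.imwrite("pics/s0c.png",cv2.resize(a[140:340,190:450],(780,600)))
cv2.imwrite("pics/t0c.png",cv2.resize(b[120:300,130:410],(800,514)))
E
```

```text
(no output)
```

View pics/s0c.png

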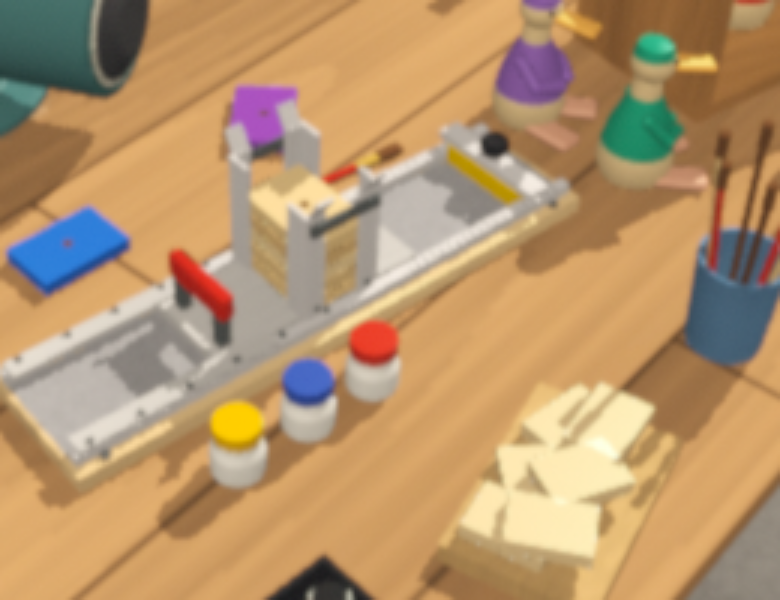

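View pics/t0c.png

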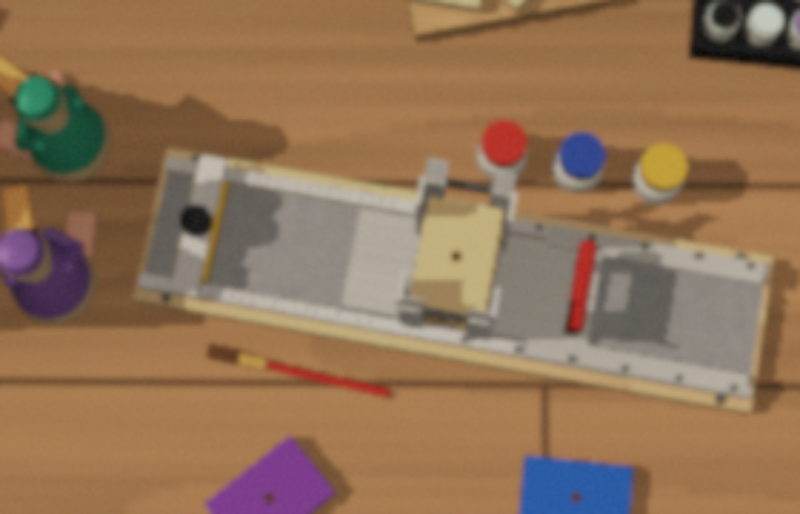

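The slide is forward with its nose past the magazine. The red handle is at about (336,220) in the top view, the yellow stop is at the left, and the pots are on the far side. Next I fit the deck's angle and the handle.

```bash
python3 - <<'E'
from h import *
P=[ray((130+u/2.857,120+v/2.857),"top",18)[:2] for u,v in[(770,258),(750,408),(168,150),(137,297)]]
P=np.array(P);print(np.round(P))
rear=(P[0]+P[1])/2;front=(P[2]+P[3])/2;d=front-rear;print("len",np.linalg.norm(d),"yaw of feed from +y",np.degrees(np.arctan2(d[0],d[1])),"mid",(rear+front)/2)
for c in("top","scene"):
    im=cv2.imread(f"pics/{c}0.png");h=cv2.cvtColor(im,cv2.COLOR_BGR2HSV)
    uv=spot_point("slide_grip",c)
    camera(c);m=masks_of("slide_grip",c)[0]["region"]
    red=(((h[...,0]<6)|(h[...,0]>174))&(h[...,1]>170)&(h[...,2]>90)).astype(np.uint8)
    n,l,st,ce=cv2.connectedComponentsWithStats(red)
    g=proj([507,-91,78],c)[0]
    for i in range(1,n):
        if st[i,4]>20 and np.hypot(*(ce[i]-g))<20:
            ys,xs=np.where(l==i);q=np.array([ray((x,y),c,88 if c=="top" else 80)[:2] for x,y in zip(xs,ys)])
            q0=q.mean(0);w=np.linalg.svd(q-q0)[2][0];print(c,st[i],ce[i],q0,"bar dir deg",np.degrees(np.arctan2(w[1],w[0])))
print(state()["time"])
E
```

```text
[[ 554. -274.]
 [ 412. -250.]
 [ 655.  298.]
 [ 512.  321.]]
len 579.9427483024256 yaw of feed from +y 9.967606654503987 mid [533.4873551   23.96118802]
top [329 204   9  32 132] [332.98484848 219.52272727] [513.32738942 -86.57416364] bar dir deg 170.00186586921686
scene [247 224  20  23 189] [256.67195767 234.75661376] [516.73453383 -90.36401677] bar dir deg -13.287229117303845
1.1
```

```bash
python3 -m pendant '[[0.08,0.19,0,0,0,-0.08,0.6],[0.08,0.19,0,0,0,-0.08,0.6],[0.08,0.19,0,0,0,-0.08,0.6],[0.08,0.19,0,0,0,-0.077,0.6],[0.08,0.19,0,0,0,0,0.6]]' 40; python3 -m pendant '[[0.08,0.19,0,0,0,0,0.6],[0.08,0.19,0,0,0,0,0.6],[0.08,0.19,0,0,0,0,0.6],[0.077,0.19,-0.1,0,0,0,0.6],[0,0,-0.1,0,0,0,0.6]]'
python3 - <<'E'
from h import *
for c in("scene","top"): cv2.imwrite(f"pics/{c}1.png",camera(c))
s=state();R=cv2.Rodrigues(s["tool_rot"])[0];print(s["tool_pos"],np.degrees(np.arctan2(R[0,1],R[1,1])),R[2])
a=cv2.imread("pics/scene1.png")
cv2.imwrite("pics/s1c.png",cv2.resize(a[120:320,150:410],(780,600)))
E
```

```text
time: 1.72
tool_pos: [419.3, -318.4, 205.0]
tool_rot: [3.129, -0.279, 0.001]
wrist_force: [1.2, -0.6, 0.7]
width: 51.5
grasp_force: 0.0
time: 2.35
tool_pos: [513.1, -94.0, 147.1]
tool_rot: [-3.13, 0.268, -0.002]
wrist_force: [0.4, -0.6, -1.0]
width: 51.4
grasp_force: 0.0
[510.93008632 -95.98088652 144.44042887] -170.0638851695488 [-4.40073916e-03 -2.46161797e-04 -9.99990286e-01]
```

View pics/s1c.png

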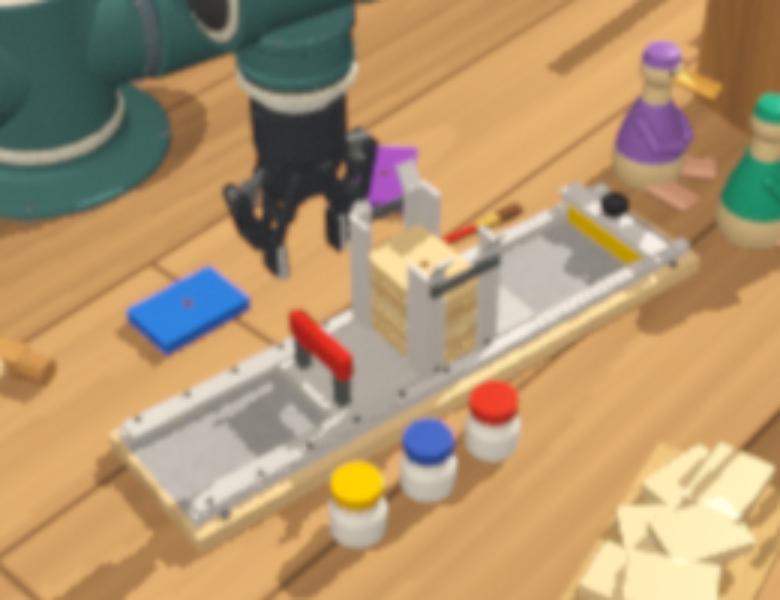

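The fingers hang open above the handle, closing along the feed. I shift about +6 mm in y and go down to z≈59.

```bash
python3 -m pendant '[[0.01,0.022,-0.06,0,0,0,0.6],[0,0,-0.08,0,0,0,0.6],[0,0,-0.08,0,0,0,0.6],[0,0,-0.06,0,0,0,0.6],[0,0,0,0,0,0,0.6]]'; python3 -m pendant '[[0,0,0,0,0,0,0],[0,0,0,0,0,0,0],[0,0,0,0,0,0,0],[0,0,0,0,0,0,0],[0,0,0,0,0,0,0]]' 40
```

```text
time: 3.08
tool_pos: [514.6, -90.7, 62.5]
tool_rot: [-3.129, 0.276, 0.002]
wrist_force: [-0.4, -0.8, 0.1]
width: 51.2
grasp_force: 0.0
time: 3.7
tool_pos: [515.6, -90.6, 64.6]
tool_rot: [3.129, -0.275, 0.003]
wrist_force: [-1.6, 0.9, 6.0]
width: 12.9
grasp_force: 39.0
```

```bash
python3 -m pendant '[[-0.003,-0.017,0,0,0,0,0],[-0.005,-0.028,0,0,0,0,0],[-0.005,-0.028,0,0,0,0,0],[-0.005,-0.028,0,0,0,0,0],[-0.005,-0.028,0,0,0,0,0]]' 60; python3 - <<'E'
from h import *
for c in("scene","top"):
    camera(c);r=spot_point("slide_grip",c)[0];print(c,r["p"],ray(r["uv"],c,78))
s=state();print(s["tool_pos"],s["wrist_force"],s["ft_torque"],s["width"])
E
```

```text
time: 4.32
tool_pos: [508.7, -129.3, 64.7]
tool_rot: [-3.129, 0.275, -0.003]
wrist_force: [-0.2, 3.5, 5.5]
width: 10.9
grasp_force: 58.7
scene 0.73 [ 501.43092269 -135.76855241   78.        ]
top 0.92 [ 507.9097863  -138.16812638   78.        ]
[ 508.65134531 -129.81377941   64.73484635] [-1.43821561 -0.74847358  6.68778358] [-0.21805339  0.24753449 -0.03777222] 11.086612830917275
```

```bash
python3 -m pendant '[[-0.007,-0.04,0,0,0,0,0],[-0.01,-0.056,0,0,0,0,0],[-0.01,-0.056,0,0,0,0,0],[-0.009,-0.05,0,0,0,0,0],[-0.007,-0.04,0,0,0,0,0]]'; python3 -m pendant '[[-0.0025,-0.014,0,0,0,0,0],[-0.0025,-0.014,0,0,0,0,0],[-0.0025,-0.014,0,0,0,0,0],[0,0,0,0,0,0,0],[0,0,0,0,0,0,0]]'; python3 - <<'E'
from h import *
for c in("scene","top"):
    camera(c);r=spot_point("slide_grip",c)[0];print(c,r["p"],ray(r["uv"],c,78))
    r=spot_point("magazine",c)[0];print(c,r["p"],ray(r["uv"],c,18))
    r=spot_point("feeder",c)[0];print(c,r["p"],ray(r["uv"],c,0))
E
```

```text
time: 5.15
tool_pos: [495.7, -202.4, 64.7]
tool_rot: [3.129, -0.275, 0.003]
wrist_force: [-0.0, 3.6, 6.4]
width: 11.0
grasp_force: 59.0
time: 5.78
tool_pos: [493.4, -215.0, 64.8]
tool_rot: [3.128, -0.275, 0.003]
wrist_force: [-1.8, -1.8, 6.6]
width: 10.9
grasp_force: 58.7
scene 0.95 [ 487.90387218 -216.65548893   78.        ]
scene 0.94 [525.31142316  23.89977346  18.        ]
scene 0.96 [536.38438427  21.33803578   0.        ]
top 0.81 [ 495.51064625 -219.73295201   78.        ]
top 0.76 [533.25884009  23.00485422  18.        ]
top 0.66 [527.25368934  29.32537816   0.        ]
```

```bash
python3 -m pendant '[[-0.0015,-0.008,0,0,0,0,0],[-0.0015,-0.008,0,0,0,0,0],[-0.0015,-0.008,0,0,0,0,0],[-0.0008,-0.004,0,0,0,0,0],[0,0,0,0,0,0,0]]'
```

```text
time: 6.8
tool_pos: [492.0, -223.2, 64.8]
tool_rot: [3.129, -0.275, 0.003]
wrist_force: [-0.1, 0.7, 5.3]
width: 11.0
grasp_force: 58.8
```

```bash
python3 -m pendant '[[-0.0008,-0.004,0,0,0,0,0],[-0.0008,-0.004,0,0,0,0,0],[-0.0008,-0.004,0,0,0,0,0],[-0.0008,-0.004,0,0,0,0,0],[0,0,0,0,0,0,0]]'
```

```text
time: 7.42
tool_pos: [491.7, -224.7, 64.6]
tool_rot: [-3.124, 0.273, -0.003]
wrist_force: [4.6, 29.1, 10.7]
width: 10.9
grasp_force: 61.4
```

Force climbed to 29 N, so the end stop is at TCP y≈-224.7. I back the command off and check the drop.

```bash
python3 -m pendant '[[0.0016,0.009,0,0,0,0,0],[0,0,0,0,0,0,0],[0,0,0,0,0,0,0],[0,0,0,0,0,0,0],[0,0,0,0,0,0,0]]'; python3 - <<'E'
from h import *
a=camera("scene")
cv2.imwrite("pics/s2c.png",cv2.resize(a[120:320,150:410],(780,600),interpolation=cv2.INTER_CUBIC))
r=spot_point("stop_face","scene")[0];print(ray(r["uv"],"scene",26))
b=camera("top");r=spot_point("stop_face","top")[0];print(ray(r["uv"],"top",26))
E
```

```text
time: 8.05
tool_pos: [491.7, -224.4, 64.7]
tool_rot: [-3.129, 0.274, -0.003]
wrist_force: [1.6, 8.4, 7.6]
width: 10.8
grasp_force: 59.3
[575.09867174 248.53289373  26.        ]
[573.91316292 244.83197741  26.        ]
```

View pics/s2c.png

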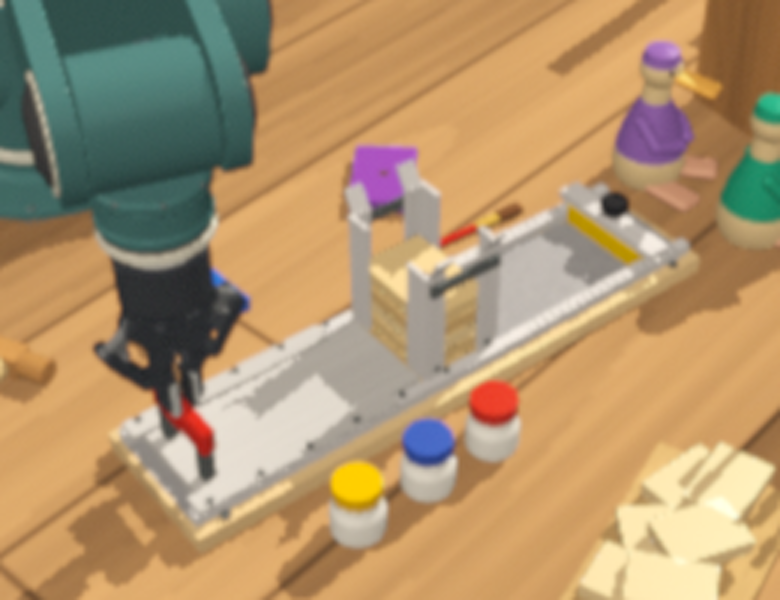

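Slide fully back, stack dropped, handle still gripped, stop at about (600,235) in the crop. First feed: 105 mm forward, clear of the stop.

```bash
python3 -m pendant '[[0.003,0.017,0,0,0,0,0],[0.006,0.034,0,0,0,0,0],[0.008,0.045,0,0,0,0,0],[0.008,0.045,0,0,0,0,0],[0.008,0.045,0,0,0,0,0]]'; python3 -m pendant '[[0.008,0.045,0,0,0,0,0],[0.008,0.045,0,0,0,0,0],[0.007,0.04,0,0,0,0,0],[0.004,0.023,0,0,0,0,0],[0.0015,0.008,0,0,0,0,0]]'; python3 - <<'E'
from h import *
a=camera("scene")
cv2.imwrite("pics/s3c.png",cv2.resize(a[120:320,150:410],(780,600),interpolation=cv2.INTER_CUBIC))
s=state();print(s["tool_pos"],s["wrist_force"],s["width"])
E
```

```text
time: 8.88
tool_pos: [501.5, -169.5, 64.7]
tool_rot: [3.128, -0.275, 0.003]
wrist_force: [0.1, -5.4, 6.2]
width: 10.8
grasp_force: 58.9
time: 9.5
tool_pos: [510.2, -120.9, 64.7]
tool_rot: [3.128, -0.274, 0.004]
wrist_force: [0.5, -3.6, 6.2]
width: 10.7
grasp_force: 59.3
[ 510.22286227 -120.77837472   64.72944338] [0.69374388 1.30681973 6.06468796] 10.87057078953069
```

View pics/s3c.png

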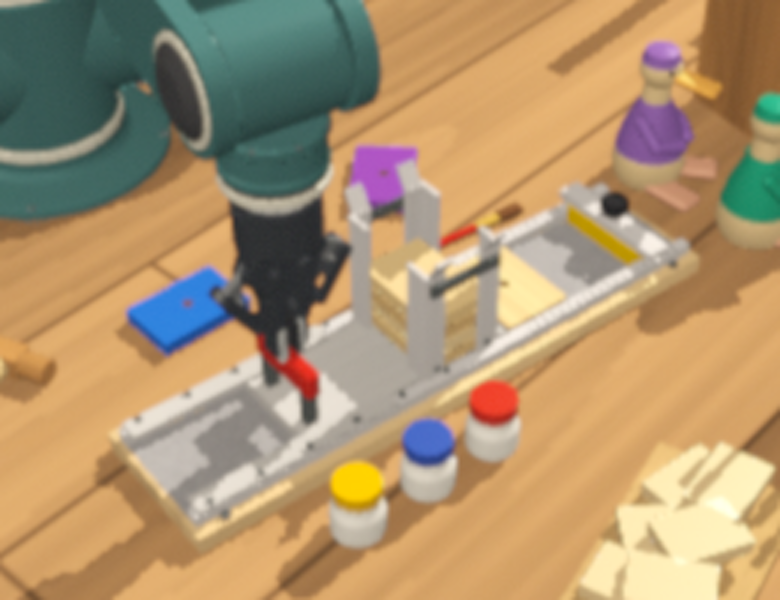

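The first plinth lies out in the lane, at about (525,285) in the crop. I go back now.

```bash
python3 -m pendant '[[-0.003,-0.017,0,0,0,0,0],[-0.007,-0.04,0,0,0,0,0],[-0.009,-0.05,0,0,0,0,0],[-0.009,-0.05,0,0,0,0,0],[-0.009,-0.05,0,0,0,0,0]]'; python3 -m pendant '[[-0.009,-0.05,0,0,0,0,0],[-0.007,-0.04,0,0,0,0,0],[-0.005,-0.03,0,0,0,0,0],[-0.003,-0.014,0,0,0,0,0],[0,-0.002,0,0,0,0,0]]';  python3 -m pendant '[[-0.0008,-0.004,0,0,0,0,0],[-0.0008,-0.004,0,0,0,0,0],[0,0,0,0,0,0,0],[0,0,0,0,0,0,0],[0,0,0,0,0,0,0]]'
```

```text
time: 10.18
tool_pos: [499.1, -183.2, 64.7]
tool_rot: [-3.129, 0.274, -0.004]
wrist_force: [3.4, 3.0, 5.6]
width: 10.7
grasp_force: 59.5
time: 10.8
tool_pos: [491.8, -224.1, 64.7]
tool_rot: [3.129, -0.275, 0.003]
wrist_force: [0.8, 2.2, 7.2]
width: 10.8
grasp_force: 59.7
time: 11.42
tool_pos: [491.7, -224.5, 64.7]
tool_rot: [-3.127, 0.274, -0.004]
wrist_force: [2.9, 15.2, 8.0]
width: 10.9
grasp_force: 61.2
```

```bash
python3 -m pendant '[[0.003,0.017,0,0,0,0,0],[0.006,0.034,0,0,0,0,0],[0.008,0.045,0,0,0,0,0],[0.008,0.045,0,0,0,0,0],[0.008,0.045,0,0,0,0,0]]'; python3 -m pendant '[[0.008,0.045,0,0,0,0,0],[0.007,0.04,0,0,0,0,0],[0.005,0.03,0,0,0,0,0],[0.003,0.016,0,0,0,0,0],[0.0015,0.008,0,0,0,0,0]]'; python3 - <<'E'
from h import *
a=camera("scene");b=camera("top")
cv2.imwrite("pics/s4c.png",np.hstack([cv2.resize(a[160:250,290:400],(440,360),interpolation=cv2.INTER_CUBIC),cv2.resize(b[155:245,180:290],(360,360),interpolation=cv2.INTER_CUBIC)]))
s=state();print(s["time"],s["tool_pos"],s["wrist_force"],s["width"])
E
```

```text
time: 12.05
tool_pos: [501.3, -170.7, 64.7]
tool_rot: [3.128, -0.275, 0.004]
wrist_force: [1.7, -4.6, 4.9]
width: 10.5
grasp_force: 59.1
time: 12.68
tool_pos: [508.7, -128.8, 64.7]
tool_rot: [3.129, -0.274, 0.004]
wrist_force: [2.0, -3.4, 7.0]
width: 11.0
grasp_force: 59.9
12.775 [ 508.78515912 -128.67501171   64.71147468] [ 2.52304847 -0.13935031  6.52616974] 10.784626721877721
```

View pics/s4c.png

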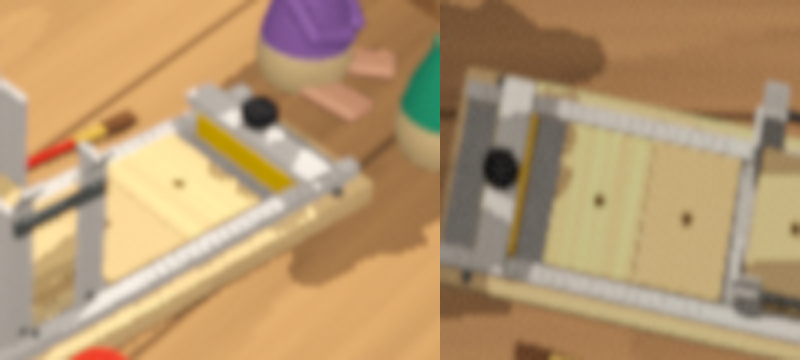

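The two plinths lie in line, the first about 25 mm short of the stop. Advance 14 mm, then creep.

```bash
python3 -m pendant '[[0.0017,0.01,0,0,0,0,0],[0.0022,0.0125,0,0,0,0,0],[0.0022,0.0125,0,0,0,0,0],[0.0017,0.009,0,0,0,0,0],[0.0004,0.002,0,0,0,0,0]]';for i in 1 ; do python3 -m pendant '[[0.0002,0.0013,0,0,0,0,0],[0.0002,0.0013,0,0,0,0,0],[0.0002,0.0013,0,0,0,0,0],[0.0002,0.0013,0,0,0,0,0],[0.0002,0.0013,0,0,0,0,0]]'; done
```

```text
time: 13.4
tool_pos: [511.2, -115.1, 64.7]
tool_rot: [3.129, -0.275, 0.004]
wrist_force: [1.9, -4.2, 7.1]
width: 10.8
grasp_force: 60.0
time: 14.02
tool_pos: [511.5, -113.3, 64.7]
tool_rot: [3.129, -0.275, 0.004]
wrist_force: [2.1, -3.3, 6.7]
width: 10.9
grasp_force: 59.9
```

```bash
python3 -m pendant '[[0.0002,0.0013,0,0,0,0,0],[0.0002,0.0013,0,0,0,0,0],[0.0002,0.0013,0,0,0,0,0],[0.0002,0.0013,0,0,0,0,0],[0.0002,0.0013,0,0,0,0,0]]'
```

```text
time: 14.65
tool_pos: [511.8, -111.4, 64.7]
tool_rot: [3.129, -0.275, 0.004]
wrist_force: [3.2, -3.5, 6.0]
width: 11.0
grasp_force: 59.8
```

```bash
python3 -m pendant '[[0.0002,0.0013,0,0,0,0,0],[0.0002,0.0013,0,0,0,0,0],[0.0002,0.0013,0,0,0,0,0],[0.0002,0.0013,0,0,0,0,0],[0.0002,0.0013,0,0,0,0,0]]'
```

```text
time: 15.28
tool_pos: [512.2, -109.4, 64.7]
tool_rot: [3.129, -0.275, 0.005]
wrist_force: [3.5, -3.1, 6.2]
width: 10.7
grasp_force: 59.7
```

```bash
python3 -m pendant '[[0.0002,0.0013,0,0,0,0,0],[0.0002,0.0013,0,0,0,0,0],[0.0002,0.0013,0,0,0,0,0],[0.0002,0.0013,0,0,0,0,0],[0.0002,0.0013,0,0,0,0,0]]'
```

```text
time: 15.9
tool_pos: [512.5, -107.5, 64.7]
tool_rot: [3.129, -0.275, 0.005]
wrist_force: [4.0, -3.1, 5.3]
width: 10.9
grasp_force: 59.5
```

```bash
python3 -m pendant '[[0.0002,0.0013,0,0,0,0,0],[0.0002,0.0013,0,0,0,0,0],[0.0002,0.0013,0,0,0,0,0],[0.0002,0.0013,0,0,0,0,0],[0.0002,0.0013,0,0,0,0,0]]'
```

```text
time: 16.52
tool_pos: [512.9, -105.6, 64.7]
tool_rot: [3.129, -0.275, 0.005]
wrist_force: [4.2, -3.4, 5.8]
width: 10.8
grasp_force: 59.4
```

```bash
python3 -m pendant '[[0.0002,0.0013,0,0,0,0,0],[0.0002,0.0013,0,0,0,0,0],[0.0002,0.0013,0,0,0,0,0],[0.0002,0.0013,0,0,0,0,0],[0.0002,0.0013,0,0,0,0,0]]'
```

```text
time: 17.15
tool_pos: [513.2, -103.6, 64.8]
tool_rot: [3.129, -0.275, 0.005]
wrist_force: [3.7, -3.1, 5.2]
width: 10.5
grasp_force: 59.3
```

```bash
python3 -m pendant '[[0.0002,0.0013,0,0,0,0,0],[0.0002,0.0013,0,0,0,0,0],[0.0002,0.0013,0,0,0,0,0],[0.0002,0.0013,0,0,0,0,0],[0.0002,0.0013,0,0,0,0,0]]'
```

```text
time: 17.77
tool_pos: [513.3, -103.1, 64.8]
tool_rot: [3.125, -0.275, 0.005]
wrist_force: [1.8, -18.5, 4.1]
width: 11.2
grasp_force: 59.6
```

Contact: 18.5 N at the wrist, about 15 N of it on the stop, which is below 20. I draw the slide fully back.

```bash
python3 -m pendant '[[-0.003,-0.017,0,0,0,0,0],[-0.007,-0.04,0,0,0,0,0],[-0.009,-0.05,0,0,0,0,0],[-0.009,-0.05,0,0,0,0,0],[-0.009,-0.05,0,0,0,0,0]]'; python3 -m pendant '[[-0.009,-0.05,0,0,0,0,0],[-0.009,-0.05,0,0,0,0,0],[-0.007,-0.04,0,0,0,0,0],[-0.006,-0.035,0,0,0,0,0],[-0.003,-0.02,0,0,0,0,0]]';  python3 -m pendant '[[-0.0006,-0.006,0,0,0,0,0],[-0.0008,-0.004,0,0,0,0,0],[-0.0008,-0.004,0,0,0,0,0],[0,0,0,0,0,0,0],[0,0,0,0,0,0,0]]'
```

```text
time: 18.4
tool_pos: [502.5, -163.6, 64.7]
tool_rot: [-3.129, 0.275, -0.005]
wrist_force: [6.9, 1.5, 4.9]
width: 10.7
grasp_force: 59.4
time: 19.02
tool_pos: [492.1, -222.3, 64.7]
tool_rot: [3.129, -0.275, 0.004]
wrist_force: [4.1, 0.7, 7.2]
width: 10.8
grasp_force: 60.1
time: 19.65
tool_pos: [491.7, -224.5, 64.7]
tool_rot: [-3.127, 0.274, -0.004]
wrist_force: [4.4, 14.1, 8.8]
width: 11.0
grasp_force: 61.8
```

```bash
python3 -m pendant '[[0,0.003,0,0,0,0,0],[0,0,0,0,0,0,0.5],[0,0,0,0,0,0,0.5],[0,0,0,0,0,0,0.5],[0,0,0,0,0,0,0.5]]'; python3 -m pendant '[[0,0,0.04,0,0,0,0.5],[0,0,0.1,0,0,0,0.5],[0,0,0.15,0,0,0,0.5],[0,0,0.15,0,0,0,0.5],[0,0,0.04,0,0,0,0.5]]'; python3 -m pendant '[[-0.05,-0.15,0,0,0,0,0.5],[-0.05,-0.15,0,0,0,0,0.5],[-0.05,-0.15,0,0,0,0,0.5],[-0.05,-0.15,0,0,0,0,0.5],[0,0,0,0,0,0,0.5]]'
python3 - <<'E'
from h import *
a=camera("scene");b=camera("top")
cv2.imwrite("pics/s5c.png",np.hstack([cv2.resize(a[140:300,180:400],(440,320),interpolation=cv2.INTER_CUBIC),cv2.resize(b[150:250,180:280],(360,320),interpolation=cv2.INTER_CUBIC)]))
cv2.imwrite("pics/t5c.png",cv2.resize(b[120:300,130:410],(800,514),interpolation=cv2.INTER_CUBIC))
s=state();print(s["time"],s["tool_pos"],s["wrist_force"],s["width"])
for c in("scene","top"):
    r=spot_point("slide_grip",c)[0];print(c,r["p"],ray(r["uv"],c,78))
    r=spot_point("stop_face",c)[0];print(c,r["p"],ray(r["uv"],c,26))
E
```

```text
time: 20.27
tool_pos: [490.3, -225.1, 63.3]
tool_rot: [-3.129, 0.275, 0.0]
wrist_force: [0.1, 0.1, 0.1]
width: 42.5
grasp_force: 0.0
time: 20.9
tool_pos: [491.2, -225.5, 211.5]
tool_rot: [3.128, -0.275, 0.007]
wrist_force: [0.2, -0.2, -0.2]
width: 42.5
grasp_force: 0.0
time: 21.52
tool_pos: [429.1, -407.2, 206.6]
tool_rot: [-3.128, 0.28, 0.002]
wrist_force: [0.2, 0.9, -0.4]
width: 42.6
grasp_force: 0.0
21.625 [ 430.12677842 -405.09156136  206.92611352] [-0.16157037 -0.08139912  0.78592078] 42.324445692850624
scene 0.92 [ 481.23319598 -218.41751625   78.        ]
scene 0.88 [570.12358314 242.14020808  26.        ]
top 0.74 [ 488.58451681 -233.35033143   78.        ]
top 0.73 [540.60438462  22.69254121  26.        ]
```

View pics/s5c.png

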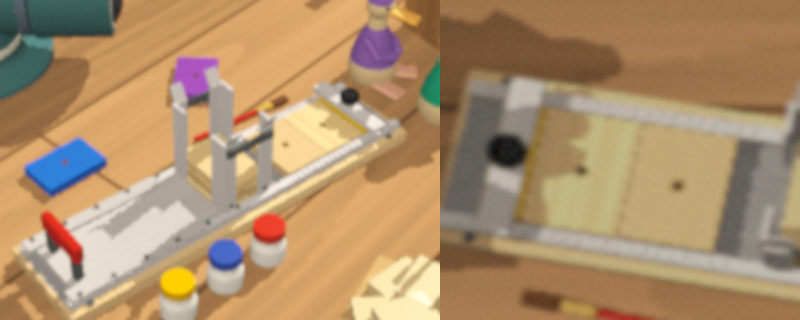

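View pics/t5c.png

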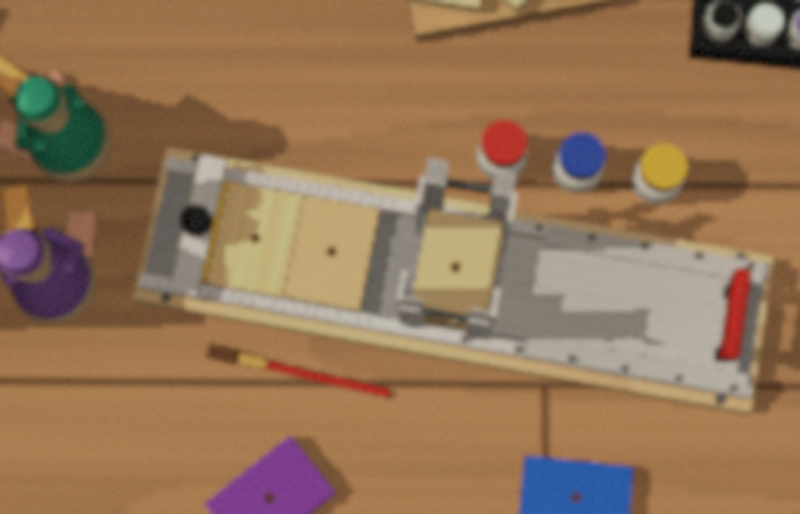

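The two plinths lie tight together against the stop. The stop's knob is still at (195,220) in the crop, as at the start. The slide is fully back, the rest of the stack has dropped, and everything else is where it was.

```bash
python3 -c "
from bench import arm;print(arm.job_done())"
```

```text
the job is handed in; nothing more can be done
None
```

The job is done and handed in at about 21.6 s: two plinths lie tight against the stop, which has not shifted in the pictures (about 15 N on it), the slide is fully back with the next plinth dropped, and nothing else was disturbed.

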